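# Turn the tin's label to the counter scanner and scan it

### The arm

A 7-joint arm with a two-finger parallel gripper is mounted at the origin on a cart in front of the work surface, level with it; the furniture and walls round the work are solid. World frame = base frame: x ahead of the robot, y to its left, z up, the work surface at z = 0. Lengths are in m, angles in rad, forces in N, time in s.
With the tool pointing down it reaches from about 0.4 to 0.85 m from the base axis. Payload 10.4 kg.
Tool frame: the origin (TCP) lies midway between the tips of the shut fingers; the grasp point (between the pads) lies 19 mm behind it; x points along the fingers, y is the direction in which the jaws open and shut, and the axes are right-handed (so a half turn about x gives the same grasp; the last joint's range is limited). The gripper opens to 87 mm and grips with 3 to 60 N. Pads are 19 mm wide; open, the fingers measure 117 mm over their backs; the gripper's body (75 mm by 190 mm) begins 51 mm behind the grasp point.
Start: joints at [1.217, 0.332, -0.065, 1.46, 0.022, 1.35, -0.088], TCP at [0.203, -0.591, 0.223] pointing down, gripper open.
Joint ranges: [-2.6, 2.6], [-0.5, 2.12], [-1.47, 1.34], [0.16, 2.42], [-1.27, 4.41], [0.06, 2.06], [-2.6, 2.6]. Speed limits (rad/s): [2.22, 2.22, 2.79, 2.79, 3.14, 3.14, 3.14].

### API

Orientations are given as a unit quaternion [x, y, z, w].
In Python, from bench import * gives the robot as it stands.
- The arm moves only by the shell command python3 -m inch 'ROWS' [FORCE]. ROWS is JSON, a list that holds one entry, the list of rows, each a list of 7 numbers: the shift along the world's x, y, z each as a share of 120 mm, from -1 to 1, then the turn, a rotation vector about the world's x, y, z each as a share of 2 pi rad, from -1 to 1, then the closure, from 0 (fully open) to 1 (shut). A call has 1 to 10 rows; each row is the pose to reach, as a shift and turn from the pose commanded when the call began, turning the shorter way round; what a row does not reach only later rows make up. A row lasts 1/10 s, in which the tool goes at most 50 mm and 8.59 degrees, less where a joint would pass 70% of its speed; a pose out of reach is approached as far as the arm can. A call with a number of a shift or a turn outside -1 to 1 is refused whole. A call with a gripper value outside its range is refused whole. The fingers move at their own pace and stop on an object; FORCE is the grip in N (left out, the last holds). Time passes only in rows, so rows that repeat a pose let the fingers close. It gives the time, the measured TCP pose, the force and the opening at its end, in the units of the state.
- read_state(): the state, without advancing time (a new reading comes with each control period).
- camera(name): name is "scene" or "top" or "wrist"; returns the picture (480x640x3 uint8, red, green, blue); there is no depth.
- get_calibration(name): a dict with "fx", "fy", "cx", "cy" (pixels), "xyz" and "attitude" of the camera in the world. Camera axes: x right, y up, looking along -z (the intrinsics and any distortion apply to the point x, -y, -z); pixel columns grow to the right and rows downward; lengths in m; the calibration is good to about 2 mm. The wrist camera is an equidistant fisheye: a pixel r from the principal point sees the ray r / f radians off the axis. A picture is of the moment at which its call begins: read the wrist's pose just before it. get_calibration takes no time and is no camera call; for the wrist camera it gives the pose at the moment of the call.
- close_job(): hands the job in, once; it reports no verdict.
The state is a dict: "time": time; "joint_positions": joint angles; "joint_vel": joint speeds; "joint_torque": joint torques, N m; "ee_pos": TCP position; "eef_rot": TCP orientation; "ft_force": force on the tool from outside, world axes, zero at the start; "torque": the same for the moment, N m; "width": finger opening in m.
Only numpy, scipy, OpenCV 4.12 (cv2) and the standard library are available. Lean on these libraries where they do the work, as an engineer would, in place of code of your own. Each camera call takes 0.05 s, during which the arm holds its last target.

### The job

Turn the turntable by its upright post until the bar label of the tin standing on it looks straight at the round scanner; then press the scanner's top key down fully, once the label faces it and not before, and let go. The label is freshly glued, so do not touch the tin, keep it standing in the middle of the turntable, and leave the other things where they are.

Things in the scene. Friction and masses are not known exactly. Their poses are not given: they have to be found in the camera images.
- tin: round upright tin, 68 across, 91 high, loose on the turntable's middle, held by friction. Origin: centre of its underside; z up; its +x points out through the middle of the bar label (white paper, black bars, 36 wide, 42 high). A 14 wide white paper seal runs up from the label over the rim to the lid's centre, to be seen from above. The label starts roughly away from the robot
- tin_label (a point): the middle of the bar label, on the tin's side, 36 above the tin's underside and 33 from the tin's axis
- turntable_axis (a point): point on the turntable's vertical turning axis, at the top of its round wooden disc (160 across, top 28 above the table). The base is fixed to the table
- post_top (a point): top of the turntable's upright round wooden post, its handle: 110 from the turning axis, on an arm rigid with the disc; 17 thick, with a 23 thick knob over its top 15; it stands from 28 to 121 above the table (the tin's lid is at 119). Pushed or gripped 20 to 45 below its top. It starts on the robot's side. About 0.7 N at the post turns the disc, which stays where it is left
- crank (a joint): turning angle of the turntable, rad, 0 with the post straight to the -x side of the base, growing counter-clockwise from above; end stops at -2.8 and 2.8. The tin turns with it
- scanner_window (a point): centre of the round upright scanner (grey, 84 across at its foot, 70 above, 100 high without its key, fixed), on its axis, 56 above the table, at the mid-height of its black window band. The band runs all round, so it reads towards every side. It stands left or right of the turntable, about 200 from the turning axis
- key_top (a point): the middle of the top face of the scanner's round key, 34 across, on top of the scanner; it goes down vertically and springs back
- key (a joint): travel of the scanner's key, m: 0 up, 0.006 fully down (about 4 N)
- gift: a small wrapped gift box, 64 x 64 x 56 high; origin at its underside's centre. A bystander beside the turntable, on the side where the scanner is not; leave it standing
- tape: a roll of tape lying flat, 77 across, 19 high; origin at its underside's centre. A bystander
- stamp: a wooden stamp with a turned handle, 30 x 50 x 68 high; origin at its underside's centre. A bystander
- scoop: a wooden scoop lying flat, 52 x 177 x 27; origin at its underside. A bystander behind the turntable
Things that resemble listed ones, but are neither listed nor needed, are in the scene too. What is shaped like the part that bears scanner_window but blue or purple is not meant. There is more than one size of the tin; the one meant has the size given above.

How it is judged:
By the outcome, as a careful person would: the job done as asked, in the order asked, and still so for the second after the job is handed in, with the robot touching nothing.
It also fails if it takes over 51 s, if anything falls off the work surface, if the arm or the gripper's body presses on something with over 40 N, if the wrist force passes 120 N, or if a joint passes its speed limit or range.

## Working session

There is one attempt and no reset: what is moved stays moved. The work goes in short steps, Python scripts to look and compute and a shell command to move; the robot and the scene stay as the last step left them, time stands still between calls to the robot, and variables do not carry over. Pictures are saved under pics/ and viewed, and the job is handed in when it is done.

```bash
mkdir -p pics; ls; python3 - <<'E'
from bench import *
import cv2
s=read_state();print({k:(v if isinstance(v,(int,float)) else [round(float(x),4) for x in v]) for k,v in s.items()})
for n in ("scene","top","wrist"):
    print(n,get_calibration(n))
    cv2.imwrite(f"pics/{n}0.png",camera(n)[:,:,::-1])
E
```

```text
pics
{'time': 0.0, 'joint_positions': [1.2174, 0.3329, -0.0647, 1.461, 0.0216, 1.3499, -0.0885], 'joint_vel': [0.0004, 0.002, 0.0003, 0.0006, 0.0017, 0.0013, 0.0014], 'joint_torque': [0.0008, -62.3258, 0.0251, -38.9893, -0.0611, 0.0399, 0.0001], 'ee_pos': [0.2028, -0.5907, 0.2217], 'eef_rot': [-0.6973, -0.1169, 0.6976, -0.1159], 'ft_force': [-0.0795, -0.063, 0.403], 'torque': [-0.0442, -0.0312, 0.0138], 'width': 0.08729497427070917}
scene {'fx': 567.3902446630918, 'fy': 567.3902446630918, 'cx': 317.009635392758, 'cy': 235.07322222035657, 'xyz': array([-0.09433832,  0.46402493,  0.89742061]), 'attitude': array([-0.18577857,  0.31543489,  0.80488589, -0.46706087])}
top {'fx': 495.1023291866679, 'fy': 495.1023291866679, 'cx': 323.9207267004973, 'cy': 236.7018960178529, 'xyz': array([0.42626838, 0.06059666, 1.14062154]), 'attitude': array([-0.04914674,  0.028831  ,  0.71024814, -0.70164161])}
wrist {'fx': 371.64829954431775, 'fy': 371.64829954431775, 'cx': 319.6162835339717, 'cy': 239.24496000955588, 'xyz': array([ 0.26701225, -0.56977714,  0.38364709]), 'attitude': array([-0.100656  ,  0.07263864, -0.57613811,  0.80787182])}
```

View pics/scene0.png

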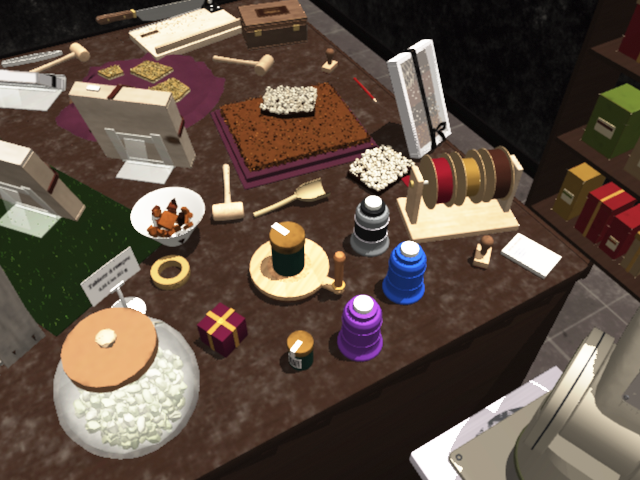

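View pics/top0.png

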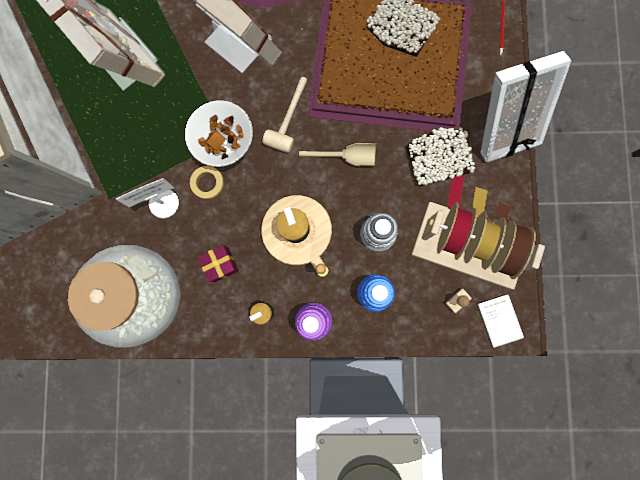

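View pics/wrist0.png

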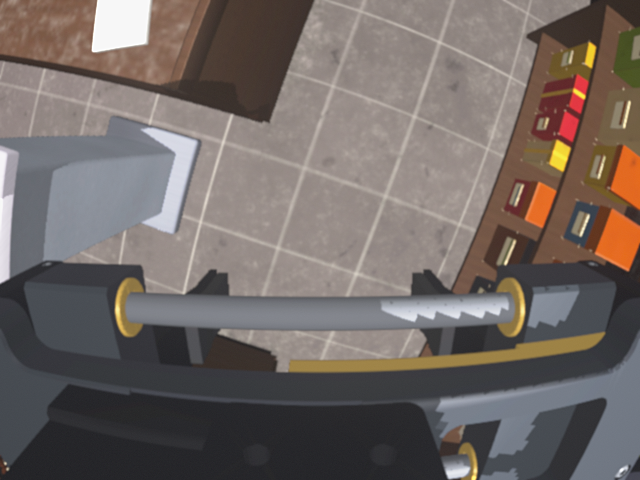

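The top view has the turntable at (296,230), its post knob at (320,268), the tin lid at (293,222) with its seal pointing up and slightly left, the grey scanner at (380,230) and the gift at (216,264).

Candidates:
- **Scanner:** grey (380,230), blue (376,293) or purple (312,322). The grey one is meant.
- **Tin:** the large one on the turntable (293,222) or the small one on the table (260,313). The large one is meant.
- **Post:** the knob at (320,268). The stamp handle at (459,298) could be mistaken for it.

Next I'll check these in a close crop and measure.

```bash
cat > h.py <<'E'
from bench import *
import numpy as np, cv2
from scipy.spatial.transform import Rotation as R
def ray(c,u,v,fish=False):
    x=(u-c['cx'])/c['fx']; y=(v-c['cy'])/c['fy']
    if fish:
        r=np.hypot(x,y); k=np.sin(r)/max(r,1e-9); d=np.array([x*k,-y*k,-np.cos(r)])
    else: d=np.array([x,-y,-1.])
    return R.from_quat(c['attitude']).apply(d/np.linalg.norm(d))
def onplane(c,u,v,z,fish=False):
    d=ray(c,u,v,fish); o=c['xyz']; return o+d*(z-o[2])/d[2]
def proj(c,p,fish=False):
    q=R.from_quat(c['attitude']).inv().apply(np.asarray(p)-c['xyz']); x,y,z=q[0],-q[1],-q[2]
    if fish:
        r=np.hypot(x,y); t=np.arctan2(r,z); return np.array([c['cx']+c['fx']*t*x/r,c['cy']+c['fy']*t*y/r])
    return np.array([c['cx']+c['fx']*x/z,c['cy']+c['fy']*y/z])
def tri(cs):
    A=np.zeros((3,3));b=np.zeros(3)
    for c,u,v in cs:
        d=ray(c,u,v);P=np.eye(3)-np.outer(d,d);A+=P;b+=P@c['xyz']
    return np.linalg.solve(A,b)
def crop(im,u0,v0,w,h,s,fn):
    cv2.imwrite(fn,cv2.resize(im[v0:v0+h,u0:u0+w],None,fx=s,fy=s,interpolation=cv2.INTER_CUBIC))
E
python3 - <<'E'
from h import *
im=cv2.imread('pics/top0.png'); crop(im,240,180,180,150,4,'pics/topc.png')
im=cv2.imread('pics/scene0.png'); crop(im,240,180,180,150,4,'pics/scenec.png')
t=get_calibration('top')
for n,u,v,z in [('axis',296,230,.028),('lid',293,224,.119),('post',320,268,.121),('scan',381,227,.11),('gift',216,264,.056)]: print(n,onplane(t,u,v,z).round(4))
E
```

```text
axis [0.5659 0.1552 0.028 ]
lid [0.5672 0.1537 0.119 ]
post [0.4747 0.0981 0.121 ]
scan [ 0.5594 -0.03    0.11  ]
gift [0.4894 0.3299 0.056 ]
```

View pics/topc.png

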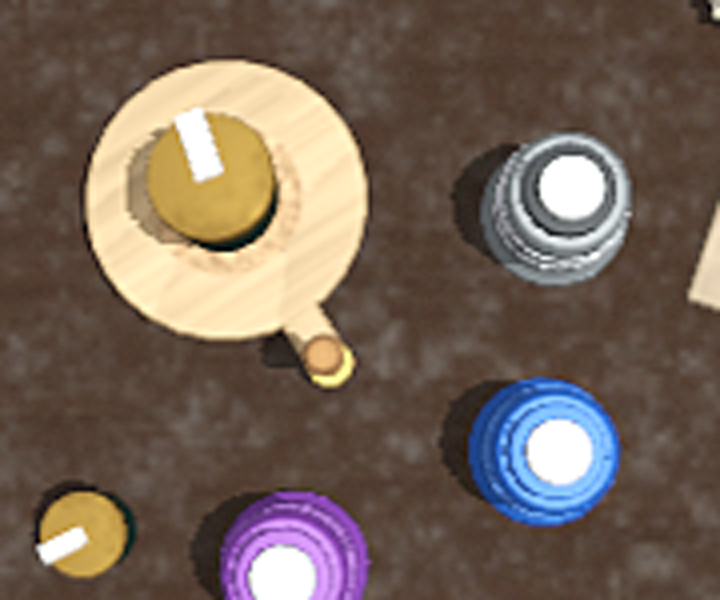

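View pics/scenec.png

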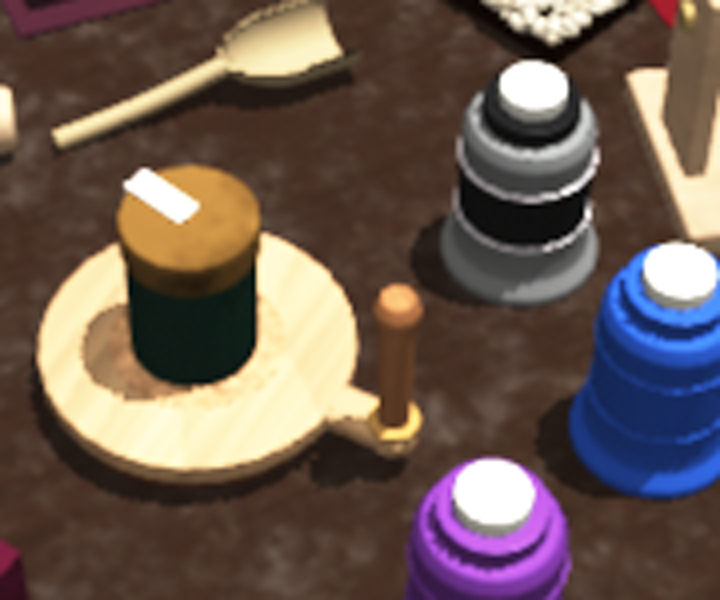

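```bash
cat > meas.py <<'E'
from h import *
def comp(mask,seed):
    n,l,st,ce=cv2.connectedComponentsWithStats(mask.astype(np.uint8)); 
    ds=[(np.hypot(*(ce[i]-seed)),i) for i in range(1,n) if st[i,4]>12]; i=min(ds)[1]
    return l==i,ce[i],st[i,4]
if __name__=='__main__':
    t=get_calibration('top'); s=get_calibration('scene')
    T=cv2.imread('pics/top0.png'); S=cv2.imread('pics/scene0.png')
    # disc: light wood
    hsv=cv2.cvtColor(T,cv2.COLOR_BGR2HSV)
    roi=np.zeros(T.shape[:2],bool); roi[185:275,255:340]=1
    m=(hsv[...,2]>150)&(hsv[...,0]<28)&roi
    m=cv2.morphologyEx(m.astype(np.uint8),cv2.MORPH_OPEN,np.ones((13,13)))
    c=max(cv2.findContours(m,cv2.RETR_EXTERNAL,cv2.CHAIN_APPROX_NONE)[0],key=cv2.contourArea)
    h=cv2.convexHull(c); pts=np.array([onplane(t,*p[0],.028)[:2] for p in c if p[0][1]<255])
    A=np.c_[2*pts,np.ones(len(pts))]; x=np.linalg.lstsq(A,(pts**2).sum(1),rcond=None)[0]
    print('axis',x[:2].round(4),'R',np.sqrt(x[2]+x[0]**2+x[1]**2).round(4))
    # white: key + seal
    wT=(T.min(2)>185); wS=(S.min(2)>170)
    mk,ck,a=comp(wT,(383,227)); mk2,ck2,a2=comp(wS,(374,202)); print('key',ck,a,ck2,a2,tri([(t,*ck),(s,*ck2)]).round(4))
    for M,c,seed in((wT,t,(290,216)),(wS,s,(280,229))):
        m,cc,a=comp(M,seed); ys,xs=np.nonzero(m); P=np.array([onplane(c,u,v,.119)[:2] for u,v in zip(xs,ys)])
        mu=P.mean(0); w,V=np.linalg.eigh(np.cov(P.T)); d=V[:,1]; d*=np.sign(d[0]); L=(P-mu)@d
        print('seal',a,mu.round(4),'len',np.ptp(L).round(4),'ang',np.degrees(np.arctan2(d[1],d[0])).round(1), 'inner end',(mu+d*L.min()).round(4))
    # post knob
    hS=cv2.cvtColor(S,cv2.COLOR_BGR2HSV)
    for I,H,b,nm in((T,hsv,(312,262,330,280),'T'),(S,hS,(330,248,350,292),'S')):
        print(nm,b); 
    # lid circle top view
    m=(hsv[...,0]>10)&(hsv[...,0]<26)&(hsv[...,1]>150)&(hsv[...,2]>90)
    m,cc,a=comp(m|wT,(293,224)); c=max(cv2.findContours(m.astype(np.uint8),cv2.RETR_EXTERNAL,cv2.CHAIN_APPROX_NONE)[0],key=cv2.contourArea)
    (u,v),r=cv2.minEnclosingCircle(c); print('lid',u,v,r,onplane(t,u,v,.119).round(4), r*(t['xyz'][2]-.119)/t['fx'])
    print('post tri',tri([(t,320.5,268.8),(s,340,254.5)]).round(4))
E
python3 meas.py
```

```text
axis [0.5738 0.1433] R 0.0549
key [382.62621359 226.37378641] 206 [373.09302326 201.06976744] 172 [ 0.5594 -0.0322  0.1215]
seal 131 [0.5855 0.1617] len 0.0372 ang 19.8 inner end [0.5679 0.1554]
seal 125 [0.587  0.1611] len 0.0382 ang 17.6 inner end [0.5688 0.1553]
T (312, 262, 330, 280)
S (330, 248, 350, 292)
lid 292.3476867675781 222.7384033203125 16.938358306884766 [0.5699 0.155  0.119 ] 0.03495154574839501
post tri [0.4731 0.0971 0.1208]
```

```bash
python3 - <<'E'
from h import *
s=read_state(); r=R.from_quat(s['eef_rot']); print(r.as_matrix().round(3)); y=r.apply([0,1,0]); print('jaw yaw',np.degrees(np.arctan2(y[1],y[0])))
T=cv2.imread('pics/top0.png');hsv=cv2.cvtColor(T,cv2.COLOR_BGR2HSV)
print(hsv[230,266],hsv[200,300],hsv[245,270],hsv[180,300])
t=get_calibration('top')
roi=np.zeros(T.shape[:2],bool); roi[185:275,255:340]=1
m=((hsv[...,2]>120)&(hsv[...,0]<30)&(hsv[...,1]>40)&roi).astype(np.uint8)
c=max(cv2.findContours(m,cv2.RETR_EXTERNAL,cv2.CHAIN_APPROX_NONE)[0],key=cv2.contourArea)
pts=np.array([onplane(t,*p[0],.028)[:2] for p in c if p[0][1]<250])
for _ in range(4):
    A=np.c_[2*pts,np.ones(len(pts))]; x=np.linalg.lstsq(A,(pts**2).sum(1),rcond=None)[0]; rr=np.sqrt(x[2]+x[0]**2+x[1]**2)
    d=abs(np.hypot(*(pts-x[:2]).T)-rr); pts=pts[d<max(.002,2*np.median(d))]
print('axis',x[:2],rr,len(pts))
E
```

```text
[[-0.     0.325 -0.946]
 [ 0.001 -0.946 -0.325]
 [-1.    -0.001  0.   ]]
jaw yaw -71.04698999545789
[ 19  74 238] [ 19  73 246] [ 19  72 249] [11 96 82]
axis [0.56732066 0.15507392] 0.07952704147903622 139
```

```bash
python3 -m inch '[[[0.2,0.5,0.12,0,0,0.045,0],[0.55,0.95,0.25,0,0,0.089,0],[0.55,0.95,0.25,0,0,0.089,0],[0.55,0.95,0.25,0,0,0.089,0],[0.55,0.95,0.25,0,0,0.089,0]]]' 5; python3 -m inch '[[[0.2,0.5,0,0,0,0.045,0],[0.55,0.95,0,0,0,0.089,0],[0.55,0.95,0,0,0,0.089,0],[0.55,0.95,0,0,0,0.089,0],[0.55,0.95,0,0,0,0.089,0]]]' 5;  python3 -c "
from bench import *
print(read_state()['joint_positions'])"
```

```text
time: 0.65
ee_pos: [0.2696, -0.4765, 0.2529]
eef_rot: [-0.638, -0.305, 0.638, -0.306]
ft_force: [-0.4, 0.2, -0.3]
width: 0.0871
time: 1.15
ee_pos: [0.3348, -0.3633, 0.2523]
eef_rot: [-0.53, -0.468, 0.53, -0.468]
ft_force: [0.2, -0.4, -0.0]
width: 0.0869
[ 1.05089137  0.04545644 -0.32555937  1.73706433  0.01502872  1.36190702
  0.59950919]
```

```bash
python3 -m inch '[[[0.2,0.5,0,0,0,0.045,0],[0.4,0.95,0,0,0,0.089,0],[0.4,0.95,0,0,0,0.089,0],[0.4,0.95,0,0,0,0.089,0],[0.4,0.95,0,0,0,0.089,0]]]' 5; python3 -m inch '[[[0.2,0.5,0,0,0,0.045,0],[0.4,0.95,0,0,0,0.089,0],[0.4,0.95,0,0,0,0.089,0],[0.4,0.95,0,0,0,0.089,0],[0.4,0.95,0,0,0,0.089,0]]]' 5;  python3 -m inch '[[[0.1,0.5,0,0,0,0.045,0],[0.2,0.95,0,0,0,0.089,0],[0.2,0.95,0,0,0,0.089,0],[0.2,0.95,0,0,0,0.089,0],[0.2,0.95,0,0,0,0.089,0]]]' 5;python3 -c "
from bench import *
print(read_state()['joint_positions'])"
```

```text
time: 1.65
ee_pos: [0.3826, -0.25, 0.2524]
eef_rot: [0.381, 0.596, -0.381, 0.596]
ft_force: [0.3, -0.3, 0.7]
width: 0.0871
time: 2.15
ee_pos: [0.4309, -0.1362, 0.2524]
eef_rot: [0.202, 0.678, -0.202, 0.677]
ft_force: [-0.8, -1.8, 0.3]
width: 0.0868
time: 2.65
ee_pos: [0.4551, -0.0224, 0.2524]
eef_rot: [0.008, 0.707, -0.008, 0.707]
ft_force: [0.8, -1.0, -0.1]
width: 0.0869
[ 0.67000819 -0.03088529 -0.69491883  1.8058803  -0.02047932  1.35988667
  1.52822674]
```

```bash
python3 -m inch '[[[0.08,0.5,0,0,0,0.045,0],[0.15,0.995,0,0,0,0.09,0],[0.15,0.995,0,0,0,0.09,0],[0.15,0.995,0,0,0,0.09,0],[0.15,0.995,0,0,0,0.09,0],[0.15,0.995,0,0,0,0.09,0]]]' 5;python3 - <<'E'
from h import *
s=read_state();print(s['joint_positions'],s['ee_pos']);y=R.from_quat(s['eef_rot']).apply([0,1,0]); print('jaw yaw',np.degrees(np.arctan2(y[1],y[0])))
for n in ("scene","wrist"):
    print(n,get_calibration(n)['xyz'])
    cv2.imwrite(f"pics/{n}1.png",camera(n)[:,:,::-1])
c=get_calibration('wrist'); print('post in wrist',proj(c,[.4731,.0971,.121],True), 'tcp',proj(c,s['ee_pos'],True))
E
```

```text
time: 3.25
ee_pos: [0.4733, 0.0965, 0.2524]
eef_rot: [-0.188, 0.682, 0.188, 0.681]
ft_force: [0.1, -0.1, 0.4]
width: 0.0875
[ 0.5282435   0.05684138 -0.84021999  1.74031683  0.04321122  1.36405335
  1.79011824] [0.47330953 0.09647655 0.25235253]
jaw yaw 120.90496069831723
scene [-0.09433832  0.46402493  0.89742061]
wrist [0.41732819 0.06193125 0.41425152]
post in wrist [320.89172171 229.90103417] tcp [320.54998618 291.06995281]
```

View pics/wrist1.png

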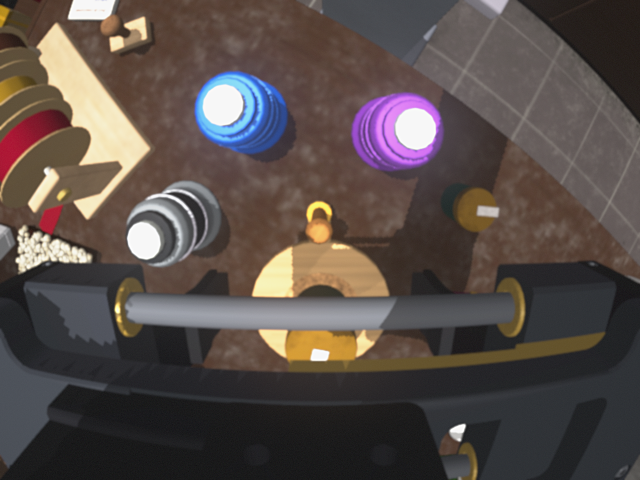

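View pics/scene1.png

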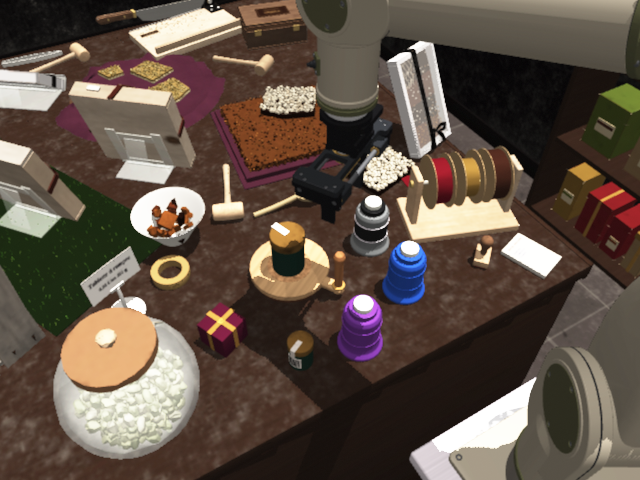

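The wrist view shows the post knob at (319,232), against a predicted (321,230), so I'm lined up. The grey scanner is at (150,240) and the blue and purple lookalikes are at (222,105) and (415,128). Now I'll go down around the post.

```bash
python3 -m inch '[[[0,0.003,-0.35,0,0,0,0.2],[0,0.003,-0.7,0,0,0,0.4],[0,0.003,-1,0,0,0,0.4],[0,0.003,-1,0,0,0,0.4],[0,0.003,-1,0,0,0,0.4]]]' 4; python3 -m inch '[[[0,0,-0.3,0,0,0,0.4],[0,0,-0.54,0,0,0,0.4],[0,0,-0.54,0,0,0,0.4],[0,0,-0.54,0,0,0,0.4]]]' 4
python3 - <<'E'
from h import *
for n in ("scene","wrist"):
    cv2.imwrite(f"pics/{n}2.png",camera(n)[:,:,::-1])
E
```

```text
time: 3.85
ee_pos: [0.4732, 0.0984, 0.1334]
eef_rot: [-0.191, 0.681, 0.192, 0.681]
ft_force: [0.3, -0.3, 1.1]
width: 0.0563
time: 4.25
ee_pos: [0.4743, 0.0989, 0.0699]
eef_rot: [-0.192, 0.68, 0.192, 0.681]
ft_force: [0.5, -0.1, 0.9]
width: 0.0521
```

View pics/wrist2.png

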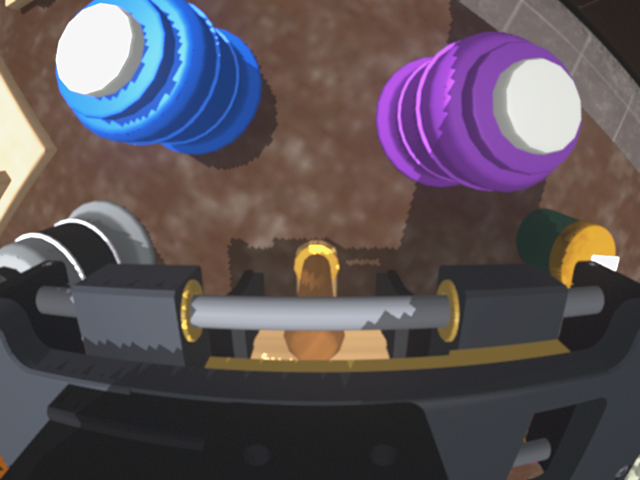

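View pics/scene2.png

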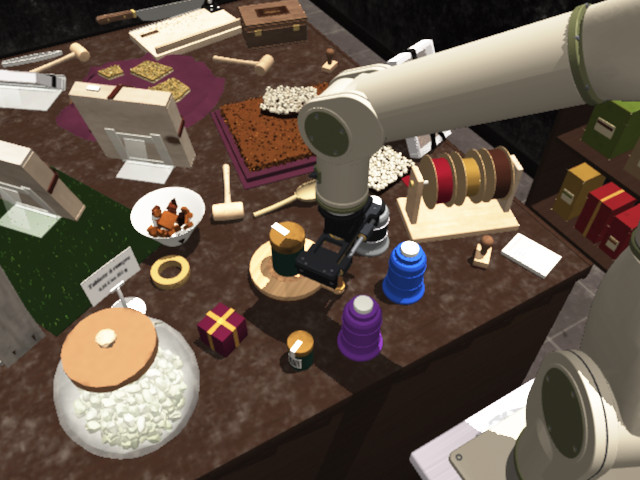

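The post sits centred between the jaws (knob at (315,340), fingers either side). I'll close lightly.

```bash
python3 -m inch '[[[0,0,-0.02,0,0,0,0.6],[0,0,-0.02,0,0,0,0.75],[0,0,-0.02,0,0,0,0.9],[0,0,-0.02,0,0,0,0.9],[0,0,-0.02,0,0,0,0.9],[0,0,-0.02,0,0,0,0.9]]]' 5
python3 - <<'E'
from h import *
s=read_state();p=s['ee_pos'];y=R.from_quat(s['eef_rot']).apply([0,1,0]);print(p,s['ft_force'],s['width'],'jaw',np.degrees(np.arctan2(y[1],y[0])))
ax=np.array([.567,.1547]);d=p[:2]-ax;a=np.arctan2(d[1],d[0]);r=np.hypot(*d);print('crank',np.degrees(a)-180,r)
def steps(p0,a0,total,n):
    for k in range(1,n+1):
        t=a0+np.radians(total*k/n); q=ax+r*np.array([np.cos(t),np.sin(t)])-p0; print(k,(q/.12).round(3),round(total*k/n/360,4))
a0=a
for seg in range(4):
    print('seg',seg); p0=ax+r*np.array([np.cos(a0),np.sin(a0)]); steps(p0,a0,-28,10); a0+=np.radians(-28)
E
```

```text
time: 4.95
ee_pos: [0.4731, 0.0985, 0.0655]
eef_rot: [-0.192, 0.68, 0.192, 0.68]
ft_force: [-0.4, -1.5, 1.7]
width: 0.0216
[0.47308514 0.09852755 0.06548759] [-0.35168669 -1.51624439  1.74796352] 0.02155484555257728 jaw 121.54705584037944
crank -329.1154700674017 0.10943192463493277
seg 0
1 [-0.022  0.039] -0.0078
2 [-0.042  0.079] -0.0156
3 [-0.06   0.119] -0.0233
4 [-0.076  0.161] -0.0311
5 [-0.09   0.203] -0.0389
6 [-0.102  0.246] -0.0467
7 [-0.112  0.29 ] -0.0544
8 [-0.119  0.334] -0.0622
9 [-0.125  0.378] -0.07
10 [-0.128  0.422] -0.0778
seg 1
1 [-0.001  0.045] -0.0078
2 [-0.     0.089] -0.0156
3 [0.003 0.134] -0.0233
4 [0.008 0.178] -0.0311
5 [0.016 0.222] -0.0389
6 [0.026 0.265] -0.0467
7 [0.037 0.308] -0.0544
8 [0.051 0.351] -0.0622
9 [0.067 0.392] -0.07
10 [0.085 0.433] -0.0778
seg 2
1 [0.02 0.04] -0.0078
2 [0.042 0.079] -0.0156
3 [0.065 0.116] -0.0233
4 [0.091 0.153] -0.0311
5 [0.118 0.188] -0.0389
6 [0.147 0.222] -0.0467
7 [0.178 0.255] -0.0544
8 [0.21  0.285] -0.0622
9 [0.243 0.315] -0.07
10 [0.278 0.342] -0.0778
seg 3
1 [0.036 0.026] -0.0078
2 [0.074 0.05 ] -0.0156
3 [0.112 0.072] -0.0233
4 [0.152 0.092] -0.0311
5 [0.193 0.111] -0.0389
6 [0.234 0.127] -0.0467
7 [0.276 0.141] -0.0544
8 [0.319 0.154] -0.0622
9 [0.363 0.164] -0.07
10 [0.407 0.172] -0.0778
```

```bash
python3 -m inch '[[[0,0,0,0,0,0,0.9],[0,0,0,0,0,0,0.9],[-0.011,0.02,0,0,0,-0.004,0.9]]]' 5
python3 -m inch '[[[-0.022,0.039,0,0,0,-0.008,0.9],[-0.042,0.079,0,0,0,-0.0156,0.9],[-0.06,0.119,0,0,0,-0.0233,0.9],[-0.076,0.161,0,0,0,-0.0311,0.9]]]' 5
```

```text
time: 5.25
ee_pos: [0.4718, 0.1008, 0.0654]
eef_rot: [-0.183, 0.683, 0.183, 0.683]
ft_force: [-1.0, -0.6, 3.5]
width: 0.0217
time: 5.65
ee_pos: [0.4629, 0.121, 0.0655]
eef_rot: [-0.115, 0.697, 0.115, 0.698]
ft_force: [3.8, 0.3, -1.5]
width: 0.0216
```

```bash
cat > st.py <<'E'
from h import *
import sys
ax=np.array([.567,.1547]); s=read_state();p=s['ee_pos'];y=R.from_quat(s['eef_rot']).apply([0,1,0])
d=p[:2]-ax;a=np.degrees(np.arctan2(d[1],d[0]))%360;j=np.degrees(np.arctan2(y[1],y[0]))
print('crank',a-180,'r',np.hypot(*d),'jaw',j,'jaw err',j-(a-90),'j',s['joint_positions'].round(2))
tot=float(sys.argv[1]);n=int(sys.argv[2]);R0=.1095
for k in range(1,n+1):
    t=np.radians(a+tot*k/n);q=ax+R0*np.array([np.cos(t),np.sin(t)])-p[:2];print(k,(q/.12).round(3),round(((a-90+tot*k/n)-j)/360,4))
E
python3 st.py -28 10
```

```text
crank 17.9642806513867 r 0.10940526548217626 jaw 108.73750197110836 jaw err 0.7732213197216566 j [ 0.38  0.26 -0.8   1.98  0.22  0.99  1.37]
1 [-0.013  0.042] -0.0099
2 [-0.024  0.086] -0.0177
3 [-0.033  0.13 ] -0.0255
4 [-0.039  0.174] -0.0333
5 [-0.043  0.218] -0.041
6 [-0.045  0.263] -0.0488
7 [-0.045  0.307] -0.0566
8 [-0.043  0.352] -0.0644
9 [-0.038  0.396] -0.0721
10 [-0.031  0.44 ] -0.0799
```

```bash
python3 -m inch '[[[-0.013,0.042,0,0,0,-0.009,0.9],[-0.024,0.086,0,0,0,-0.017,0.9],[-0.033,0.13,0,0,0,-0.025,0.9],[-0.039,0.174,0,0,0,-0.033,0.9],[-0.043,0.218,0,0,0,-0.041,0.9],[-0.045,0.263,0,0,0,-0.049,0.9],[-0.045,0.307,0,0,0,-0.0565,0.9],[-0.043,0.352,0,0,0,-0.064,0.9],[-0.038,0.396,0,0,0,-0.072,0.9],[-0.031,0.44,0,0,0,-0.08,0.9]]]' 5
python3 st.py -28 10;  python3 -c "
from h import *
cv2.imwrite('pics/scene3.png',camera('scene')[:,:,::-1])"
```

```text
time: 6.65
ee_pos: [0.459, 0.1738, 0.0655]
eef_rot: [0.062, 0.704, -0.062, 0.705]
ft_force: [1.2, -0.1, 1.2]
width: 0.0214
crank -10.003902142541364 r 0.10969343763875479 jaw 79.94804589347471 jaw err -0.048051963983922974 j [ 0.22  0.28 -0.75  1.95  0.23  0.99  0.76]
1 [0.01  0.043] -0.0076
2 [0.021 0.087] -0.0154
3 [0.034 0.129] -0.0232
4 [0.049 0.171] -0.031
5 [0.067 0.212] -0.0388
6 [0.086 0.253] -0.0465
7 [0.107 0.292] -0.0543
8 [0.13 0.33] -0.0621
9 [0.155 0.367] -0.0699
10 [0.181 0.403] -0.0776
```

View pics/scene3.png

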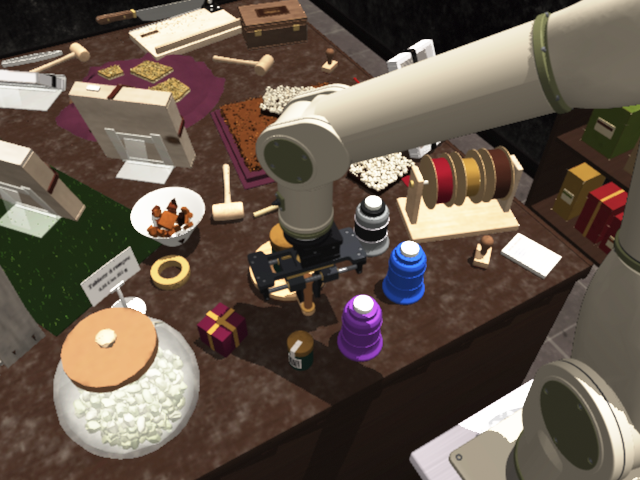

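The post (foot at (308,308)) is following the gripper, so I'll continue.

```bash
python3 -m inch '[[[0.01,0.043,0,0,0,-0.0076,0.9],[0.021,0.087,0,0,0,-0.0154,0.9],[0.034,0.129,0,0,0,-0.0232,0.9],[0.049,0.171,0,0,0,-0.031,0.9],[0.067,0.212,0,0,0,-0.0388,0.9],[0.086,0.253,0,0,0,-0.0465,0.9],[0.107,0.292,0,0,0,-0.0543,0.9],[0.13,0.33,0,0,0,-0.062,0.9],[0.155,0.367,0,0,0,-0.07,0.9],[0.181,0.403,0,0,0,-0.0776,0.9]]]' 5
python3 st.py -28 10
```

```text
time: 7.7
ee_pos: [0.48, 0.2225, 0.0654]
eef_rot: [0.23, 0.669, -0.229, 0.669]
ft_force: [-2.1, 1.7, 3.9]
width: 0.0219
crank -37.91976496217717 r 0.11031686906063304 jaw 52.12860732994356 jaw err 0.048372292120731686 j [ 0.06  0.35 -0.66  1.86  0.25  1.02  0.2 ]
1 [0.034 0.03 ] -0.0079
2 [0.064 0.063] -0.0157
3 [0.095 0.095] -0.0235
4 [0.128 0.125] -0.0312
5 [0.162 0.153] -0.039
6 [0.198 0.18 ] -0.0468
7 [0.235 0.205] -0.0546
8 [0.273 0.228] -0.0624
9 [0.313 0.249] -0.0701
10 [0.353 0.268] -0.0779
```

```bash
python3 -m inch '[[[0.032,0.032,0,0,0,-0.0079,0.9],[0.064,0.063,0,0,0,-0.0157,0.9],[0.095,0.095,0,0,0,-0.0235,0.9],[0.128,0.125,0,0,0,-0.0312,0.9],[0.162,0.153,0,0,0,-0.039,0.9],[0.198,0.18,0,0,0,-0.0468,0.9],[0.235,0.205,0,0,0,-0.0546,0.9],[0.273,0.228,0,0,0,-0.0624,0.9],[0.313,0.249,0,0,0,-0.07,0.9],[0.353,0.268,0,0,0,-0.0779,0.9]]]' 5
python3 st.py -14 6;  python3 -c "
from h import *
for n in('scene','top','wrist'):cv2.imwrite('pics/%s4.png'%n,camera(n)[:,:,::-1])"
```

```text
time: 8.7
ee_pos: [0.5216, 0.2562, 0.0654]
eef_rot: [0.385, 0.594, -0.384, 0.593]
ft_force: [-4.1, 5.0, 1.5]
width: 0.0216
crank -65.93384148863052 r 0.1112113683836407 jaw 24.167872503580288 jaw err 0.1017139922108079 j [-0.08  0.43 -0.56  1.73  0.26  1.05 -0.3 ]
1 [0.04  0.001] -0.0068
2 [0.075 0.014] -0.0132
3 [0.11  0.026] -0.0197
4 [0.146 0.036] -0.0262
5 [0.182 0.045] -0.0327
6 [0.218 0.052] -0.0392
```

View pics/scene4.png

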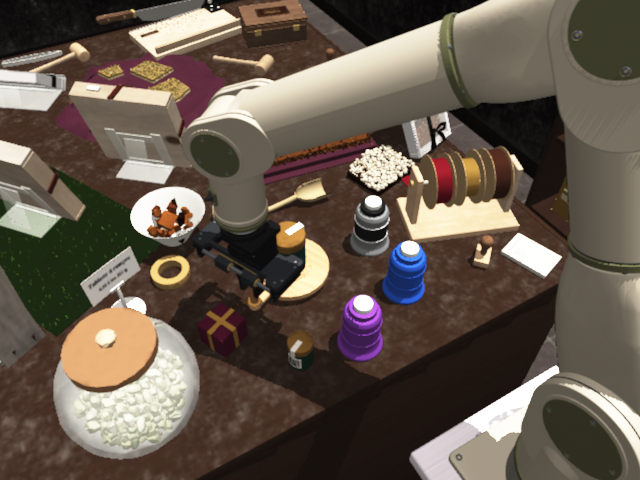

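View pics/wrist4.png

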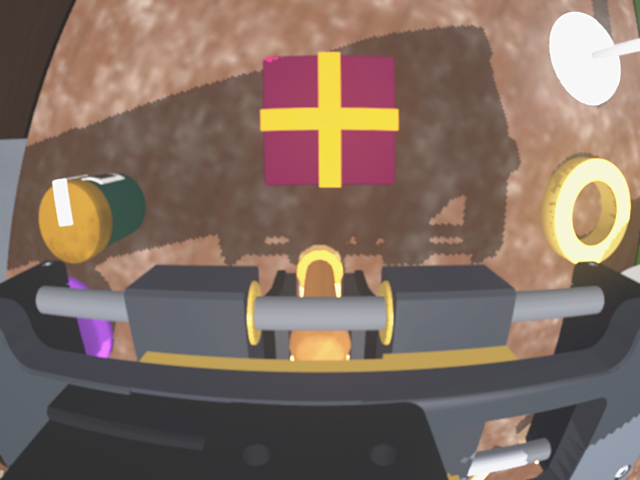

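View pics/top4.png

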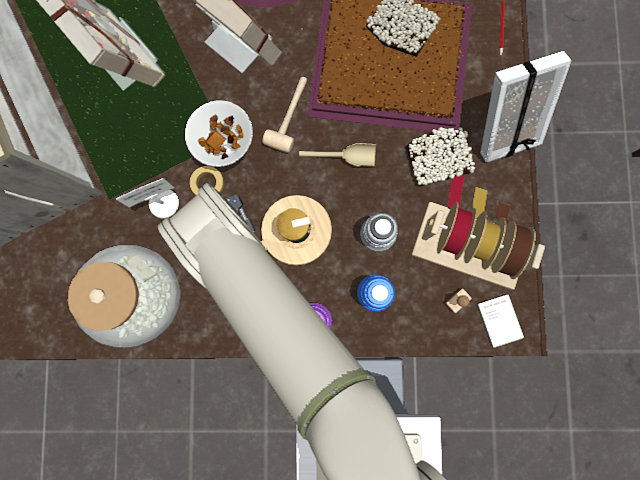

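The turntable turned and the tin turned with it. In the top view the seal is now at about (300,223), pointing right, and the gift hasn't moved. I'll measure the seal angle and what turn is left.

```bash
cat > seal.py <<'E'
from meas import *
import sys
def seal(fn,cam,seed,verbose=True):
    I=cv2.imread(fn);c=get_calibration(cam);hsv=cv2.cvtColor(I,cv2.COLOR_BGR2HSV)
    w=I.min(2)>(185 if cam=='top' else 165)
    m,cc,a=comp(w,seed);ys,xs=np.nonzero(m);P=np.array([onplane(c,u,v,.119)[:2] for u,v in zip(xs,ys)])
    mu=P.mean(0);_,V=np.linalg.eigh(np.cov(P.T));d=V[:,1]
    lm=(hsv[...,0]>10)&(hsv[...,0]<26)&(hsv[...,1]>150)&(hsv[...,2]>90)|m
    l,lc,la=comp(lm,seed)
    C=None
    if cam=='top':
        k=max(cv2.findContours(l.astype(np.uint8),cv2.RETR_EXTERNAL,cv2.CHAIN_APPROX_NONE)[0],key=cv2.contourArea)
        (u,v),r=cv2.minEnclosingCircle(k);C=onplane(c,u,v,.119)[:2];print('lid',(u,v),r,C.round(4))
    b=C if C is not None else np.array([.5695,.155])
    if d@(mu-b)<0:d=-d
    print(cam,'npx',a,'mu',mu.round(4),'axis ang',np.degrees(np.arctan2(d[1],d[0])).round(1),'centre ang',np.degrees(np.arctan2(*(mu-b)[::-1])).round(1),'inner',(mu+d*((P-mu)@d).min()).round(4))
    k=np.array([.5594,-.0322]);print(' target from lid',np.degrees(np.arctan2(*(k-b)[::-1])).round(1))
if __name__=='__main__':
    n=sys.argv[1]
    seal(f'pics/top{n}.png','top',(float(sys.argv[2]),float(sys.argv[3])))
    seal(f'pics/scene{n}.png','scene',(float(sys.argv[4]),float(sys.argv[5])))
E
python3 seal.py 0 290 216 280 229; python3 seal.py 4 300 223 293 229
python3 -c "
from h import *
crop(cv2.imread('pics/top4.png'),240,180,180,100,4,'pics/top4c.png')"
```

```text
lid (292.3476867675781, 222.7384033203125) 16.938358306884766 [0.5699 0.155 ]
top npx 131 mu [0.5855 0.1617] axis ang 19.8 centre ang 23.3 inner [0.5679 0.1554]
 target from lid -93.2
scene npx 125 mu [0.587  0.1611] axis ang 17.6 centre ang 19.2 inner [0.5688 0.1553]
 target from lid -93.1
lid (293.5857238769531, 223.3428497314453) 16.66838264465332 [0.5686 0.1524]
top npx 129 mu [0.5722 0.1374] axis ang -77.6 centre ang -76.6 inner [0.5681 0.1559]
 target from lid -92.8
scene npx 123 mu [0.5741 0.1376] axis ang -77.5 centre ang -75.1 inner [0.57   0.1561]
 target from lid -93.1
```

View pics/top4c.png

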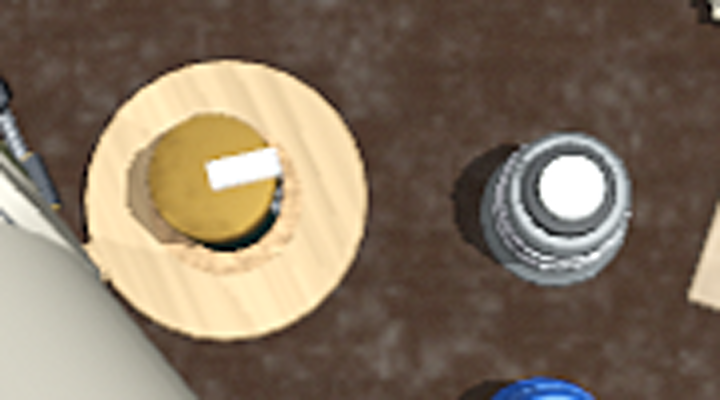

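```bash
sed -i 's/R0=.1095/R0=.1105/' st.py; python3 st.py -15.5 7
```

```text
crank -66.11029211396203 r 0.11118592679248628 jaw 24.249477964434195 jaw err 0.35977007839622743 j [-0.08  0.43 -0.56  1.73  0.26  1.05 -0.3 ]
1 [0.035 0.009] -0.0072
2 [0.068 0.021] -0.0133
3 [0.102 0.032] -0.0195
4 [0.136 0.042] -0.0256
5 [0.171 0.051] -0.0318
6 [0.206 0.058] -0.0379
7 [0.241 0.064] -0.0441
```

```bash
python3 -m inch '[[[0.033,0.01,0,0,0,-0.0065,0.9],[0.068,0.021,0,0,0,-0.013,0.9],[0.102,0.032,0,0,0,-0.0195,0.9],[0.136,0.042,0,0,0,-0.0256,0.9],[0.171,0.051,0,0,0,-0.0318,0.9],[0.206,0.058,0,0,0,-0.0379,0.9],[0.239,0.064,0,0,0,-0.0438,0.9],[0.239,0.064,0,0,0,-0.0438,0.9],[0.239,0.064,0,0,0,-0.0438,0.9]]]' 5
python3 st.py -1 1;  python3 -c "
from h import *
for n in('scene','top'):cv2.imwrite('pics/%s5.png'%n,camera(n)[:,:,::-1])"; python3 seal.py 5 300 224 296 232;python3 -c "
from h import *
crop(cv2.imread('pics/top5.png'),240,180,180,100,4,'pics/top5c.png')
crop(cv2.imread('pics/scene5.png'),200,180,200,150,4,'pics/scene5c.png')"
```

```text
time: 9.75
ee_pos: [0.5507, 0.2642, 0.0654]
eef_rot: [0.462, 0.537, -0.461, 0.535]
ft_force: [0.1, 7.6, -1.6]
width: 0.0217
crank -81.54612779502551 r 0.11073476962162145 jaw 8.50193162700737 jaw err 0.04805942203288183 j [-0.13  0.48 -0.5   1.65  0.25  1.07 -0.55]
1 [0.016 0.   ] -0.0029
lid (293.5540466308594, 223.44595336914062) 16.6269474029541 [0.5684 0.1525]
top npx 128 mu [0.5672 0.1377] axis ang -91.1 centre ang -94.6 inner [0.5675 0.1559]
 target from lid -92.8
scene npx 125 mu [0.5691 0.1372] axis ang -91.7 centre ang -91.2 inner [0.5697 0.1555]
 target from lid -93.1
```

View pics/top5c.png

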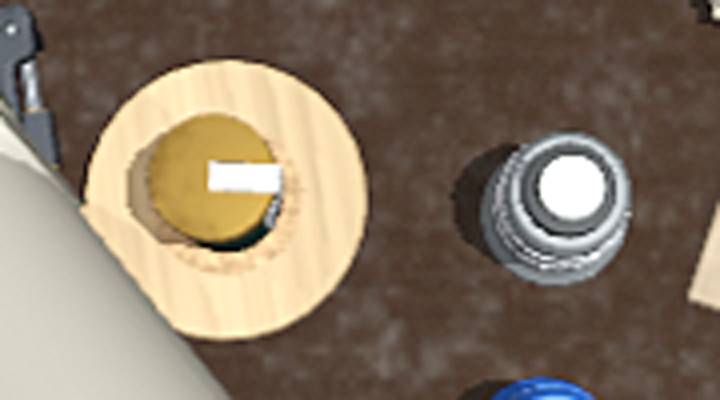

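View pics/scene5c.png

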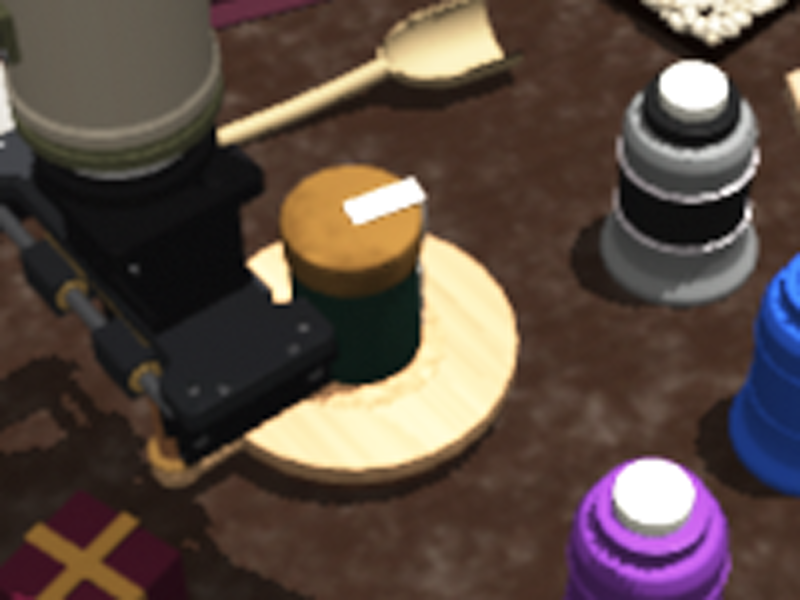

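The seal now reads −91.4° against a target of −93°. I'll release, lift and check from the wrist camera near the scanner.

```bash
python3 -m inch '[[[0.239,0.064,0,0,0,0,0.9]]]' >/dev/null 2>&1 <<<'' & sleep 0; kill %1 2>/dev/null; wait 2>/dev/null; python3 st.py -1 1
```

```text
crank -81.51348369759704 r 0.11072789149747707 jaw 8.51420113049086 jaw err 0.027684828087899405 j [-0.13  0.48 -0.5   1.65  0.25  1.07 -0.55]
1 [0.016 0.   ] -0.0029
```

That command was a slip: it would have moved the arm with wrong rows. I killed it at once, and the pose reads unchanged. Now the proper release.

```bash
python3 -c "
from bench import *
print(read_state()['time'],read_state()['ee_pos'])"; python3 -m inch '[[[0,0,0,0,0,0,0.8],[0,0,0,0,0,0,0.65],[0,0,0,0,0,0,0.5],[0,0,0,0,0,0,0.4],[0,0,0,0,0,0,0.4]]]' 5; python3 -m inch '[[[0,0,0.2,0,0,0,0.4],[0,0,0.5,0,0,0,0.4],[0,0,0.9,0,0,0,0.4],[0,0,1,0,0,0,0.4],[0,0,1,0,0,0,0.4]]]'
python3 -c "
from h import *
for n in('scene','top','wrist'):cv2.imwrite('pics/%s6.png'%n,camera(n)[:,:,::-1])"; python3 seal.py 6 300 224 296 232
```

```text
9.85 [0.55065915 0.26421549 0.06542504]
time: 10.35
ee_pos: [0.5516, 0.261, 0.0653]
eef_rot: [0.462, 0.535, -0.462, 0.535]
ft_force: [0.6, -0.1, 0.0]
width: 0.0455
time: 10.85
ee_pos: [0.5528, 0.2619, 0.1879]
eef_rot: [0.464, 0.534, -0.461, 0.536]
ft_force: [-0.1, -0.1, -1.0]
width: 0.0519
lid (293.14654541015625, 224.1724090576172) 16.167850494384766 [0.5668 0.1534]
top npx 124 mu [0.5671 0.1378] axis ang -91.7 centre ang -89.1 inner [0.5676 0.1559]
 target from lid -92.3
scene npx 125 mu [0.5691 0.1372] axis ang -92.0 centre ang -91.2 inner [0.5697 0.1555]
 target from lid -93.1
```

View pics/scene6.png

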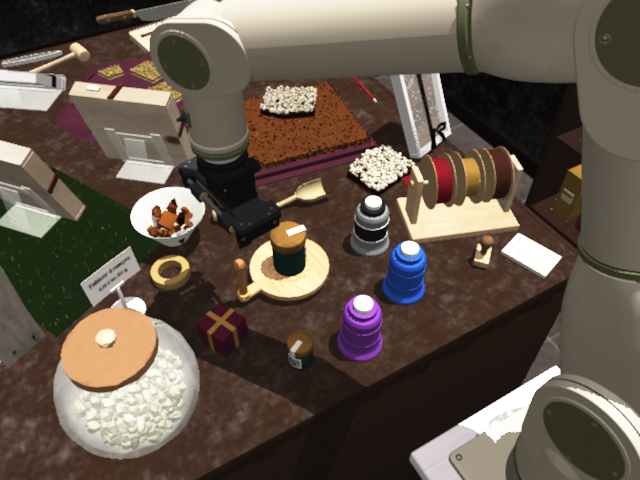

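```bash
python3 -m inch '[[[0,-0.2,0.2,0,0,0,0.5],[0.01,-0.55,0.3,0,0,0,0.7],[0.03,-0.95,0.3,0,0,0,0.9],[0.03,-0.95,0.3,0,0,0,1]]]' 10; python3 -m inch '[[[0,-0.4,0,0,0,-0.012,1],[0.01,-0.8,0,0,0,-0.024,1],[0.02,-1,0,0,0,-0.024,1],[0.02,-1,0,0,0,-0.024,1]]]'; python3 -m inch '[[[0,-0.3,0,0,0,0,1],[0,-0.5,0,0,0,0,1],[0,-0.5,0,0,0,0,1],[0,-0.5,0,0,0,0,1]]]'
python3 - <<'E'
from h import *
s=read_state();c=get_calibration('wrist');np.save('c7.npy',c,allow_pickle=True);cv2.imwrite('pics/wrist7.png',camera('wrist')[:,:,::-1])
cv2.imwrite('pics/top7.png',camera('top')[:,:,::-1])
print(s['ee_pos'],s['width'],c['xyz'],'key',proj(c,[.5594,-.0322,.1215],True),'label pred',proj(c,[.5675,.1215,.064],True),'lid',proj(c,[.5685,.1545,.119],True))
E
```

```text
time: 11.4
ee_pos: [0.5561, 0.139, 0.2197]
eef_rot: [0.463, 0.532, -0.466, 0.533]
ft_force: [0.1, -0.4, -0.2]
width: 0.0279
time: 11.8
ee_pos: [0.5571, 0.0222, 0.2194]
eef_rot: [-0.502, -0.497, 0.504, -0.497]
ft_force: [0.1, 0.3, -0.1]
width: 0.0025
time: 12.2
ee_pos: [0.5572, -0.0318, 0.2201]
eef_rot: [-0.501, -0.5, 0.501, -0.498]
ft_force: [-0.3, 0.7, -0.1]
width: 0.0007
[ 0.55720763 -0.03180113  0.22014799] 0.0007421240458797012 [0.5588895  0.03423284 0.3820028 ] key [321.79832334 240.20112569] label pred [330.54790088  47.87528953] lid [333.47011175 -11.94533168]
```

View pics/wrist7.png

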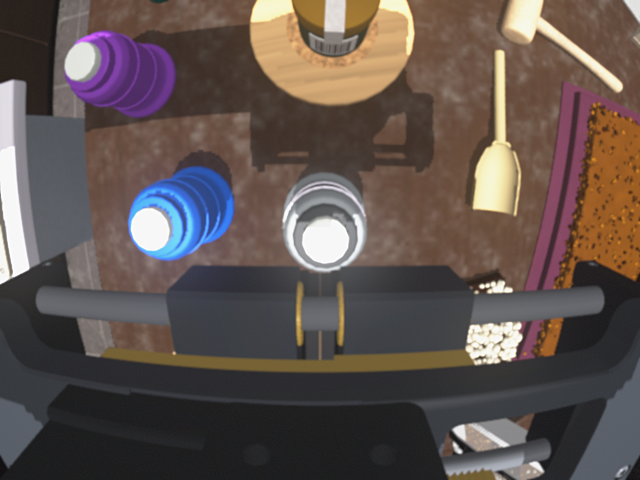

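The wrist view shows the key at (324,240), the label facing the scanner at (333,40), and the turntable disc at (332,30). I'll measure the label against the tin's silhouette.

```bash
python3 -c "
from h import *
crop(cv2.imread('pics/wrist7.png'),280,0,110,75,7,'pics/w7c.png')"
```

```text
(no output)
```

View pics/w7c.png

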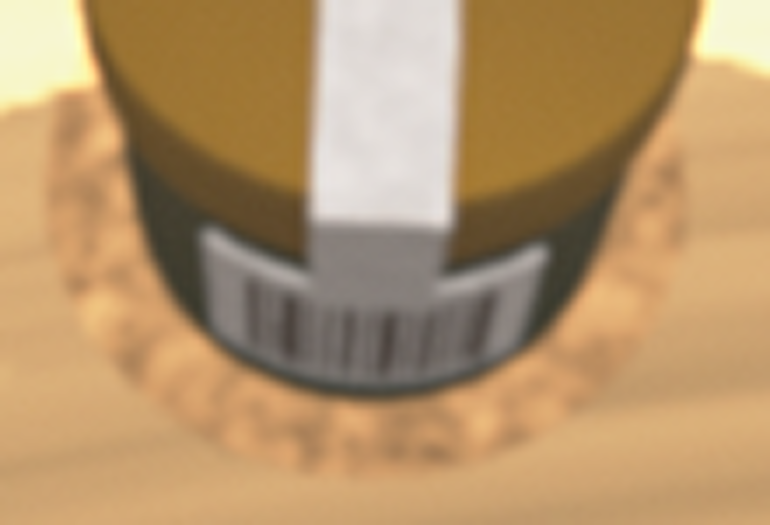

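```bash
python3 - <<'E'
from h import *
c=np.load('c7.npy',allow_pickle=True).item()
f=lambda u,v:(280+(u+.5)/7-.5,(v+.5)/7-.5)
P=lambda u,v,z:onplane(c,*f(u,v),z,True)[:2]
L=P(205,228,.085);Q=P(548,245,.085);d=Q-L;print('chord',L.round(4),Q.round(4),np.hypot(*d),'normal',np.degrees(np.arctan2(d[1],d[0]))-90)
a=(P(310,222,.119)+P(453,222,.119))/2;b=(P(318,2,.119)+P(462,2,.119))/2;d=a-b;print('seal',a,b,np.degrees(np.arctan2(d[1],d[0])))
I=cv2.imread('pics/wrist7.png');import meas
m,cc,n=meas.comp(I.min(2)>200,(324,240));k=onplane(c,*cc,.1215,True)[:2];print('key',cc,n,k)
I=cv2.imread('pics/top7.png')
# normal line through chord mid vs key
mid=(L+Q)/2
for C in ([.567,.1547],a+(b-a)/np.hypot(*(b-a))*.034): C=np.array(C);d=k-C;e=a-C;print('C',C,'target',np.degrees(np.arctan2(d[1],d[0])),'seal',np.degrees(np.arctan2(e[1],e[0])),'label mid',np.degrees(np.arctan2(*(mid-C)[::-1])))
E
```

```text
chord [0.5497 0.1295] [0.5888 0.1277] 0.03913514699552171 normal -92.59364154479307
seal [0.5685945  0.11925811] [0.56970473 0.14460336] -92.50819944657837
key [325.17629179 240.60303951] 1645 [ 0.56184363 -0.03250745]
C [0.567  0.1547] target -91.57773440714377 seal -87.42404623984439 label mid -84.97490024361072
C [0.57008242 0.15322553] target -92.53987659183504 seal -92.50819944657844 label mid -91.83767243412402
```

The label normal reads −92.6° and the direction to the scanner −92.5°, both from the same view, so the label faces the scanner. Now I'll move down over the key.

```bash
python3 -m inch '[[[0.03,-0.005,-0.2,0,0,0,1],[0.03,-0.005,-0.5,0,0,0,1],[0.03,-0.005,-0.75,0,0,0,1],[0.03,-0.005,-0.75,0,0,0,1],[0.03,-0.005,-0.75,0,0,0,1]]]' 10
python3 - <<'E'
from h import *
s=read_state();c=get_calibration('wrist');cv2.imwrite('pics/wrist8.png',camera('wrist')[:,:,::-1]);cv2.imwrite('pics/scene8.png',camera('scene')[:,:,::-1])
print(s['ee_pos'],s['ft_force'])
a=cv2.imread('pics/wrist8.png')[200:420,200:450];b=cv2.imread('pics/scene8.png')[150:280,300:450]
crop(cv2.imread('pics/scene8.png'),300,130,150,140,4,'pics/s8c.png')
E
```

```text
time: 12.8
ee_pos: [0.5613, -0.0321, 0.1319]
eef_rot: [0.501, 0.499, -0.501, 0.499]
ft_force: [1.0, 0.8, 0.1]
width: 0.0006
[ 0.56127832 -0.03210632  0.13187784] [0.99869071 0.80338335 0.09965152]
```

View pics/wrist8.png

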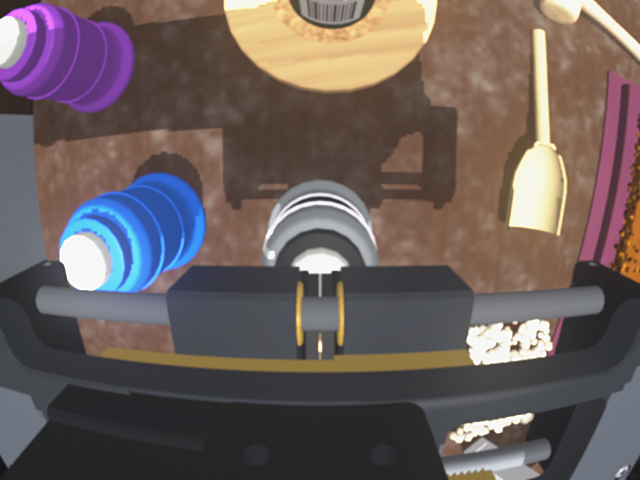

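View pics/s8c.png

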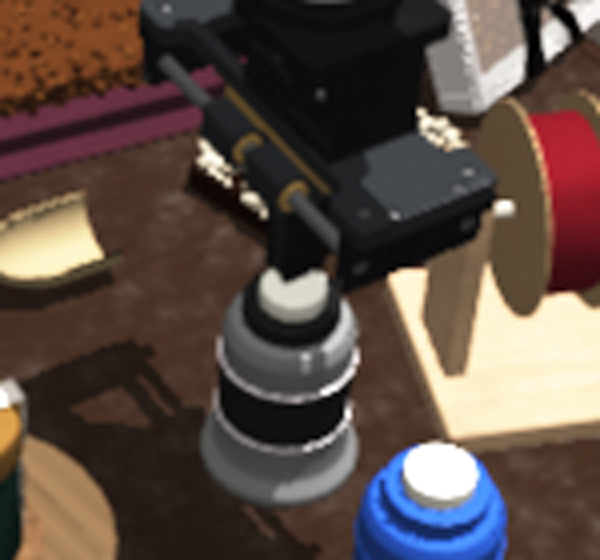

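The shut fingers sit over the white key (wrist view (320,262)) with about 10 mm of clearance. I'll press slowly and watch the force.

```bash
python3 -m inch '[[[0,0,-0.03,0,0,0,1],[0,0,-0.06,0,0,0,1],[0,0,-0.075,0,0,0,1],[0,0,-0.09,0,0,0,1],[0,0,-0.1,0,0,0,1],[0,0,-0.11,0,0,0,1]]]' 10
python3 -m inch '[[[0,0,-0.01,0,0,0,1],[0,0,-0.02,0,0,0,1],[0,0,-0.025,0,0,0,1]]]'
```

```text
time: 13.5
ee_pos: [0.5613, -0.0333, 0.1183]
eef_rot: [0.501, 0.499, -0.501, 0.499]
ft_force: [-0.9, 0.1, 2.2]
width: 0.0007
time: 13.8
ee_pos: [0.5614, -0.0333, 0.1162]
eef_rot: [0.501, 0.499, -0.501, 0.499]
ft_force: [-6.7, -0.5, 16.0]
width: 0.0007
```

The force rose from 2 N to 16 N over the last 2 mm, so the key is on its stop. I'll hold for one row and let go.

```bash
python3 -m inch '[[[0,0,-0.004,0,0,0,1],[0,0,-0.004,0,0,0,1]]]'; python3 -m inch '[[[0,0,0.1,0,0,0,1],[0,0,0.3,0,0,0,1],[0,0,0.6,0,0,0,1],[0,0,0.95,0,0,0,1],[0,0,0.95,0,0,0,1]]]'
python3 - <<'E'
from h import *
s=read_state();c=get_calibration('wrist');np.save('c9.npy',c,allow_pickle=True)
for n in('wrist','scene','top'):cv2.imwrite(f'pics/{n}9.png',camera(n)[:,:,::-1])
print(s['ee_pos'],s['ft_force'])
E
python3 seal.py 9 300 224 296 232
```

```text
time: 14.0
ee_pos: [0.5614, -0.0333, 0.1162]
eef_rot: [0.501, 0.498, -0.501, 0.499]
ft_force: [-6.5, -0.8, 16.7]
width: 0.0007
time: 14.5
ee_pos: [0.5638, -0.033, 0.2347]
eef_rot: [0.503, 0.496, -0.499, 0.501]
ft_force: [-0.1, 0.3, 0.3]
width: 0.0007
[ 0.56379881 -0.03301458  0.23469078] [-0.05262685  0.34112391  0.27009059]
lid (292.7164611816406, 224.1064453125) 15.825695037841797 [0.567  0.1543]
top npx 19 mu [0.5679 0.1537] axis ang -0.1 centre ang -34.1 inner [0.5609 0.1537]
 target from lid -92.3
scene npx 87 mu [0.5689 0.1386] axis ang -91.4 centre ang -92.2 inner [0.5693 0.1555]
 target from lid -93.1
```

View pics/wrist9.png

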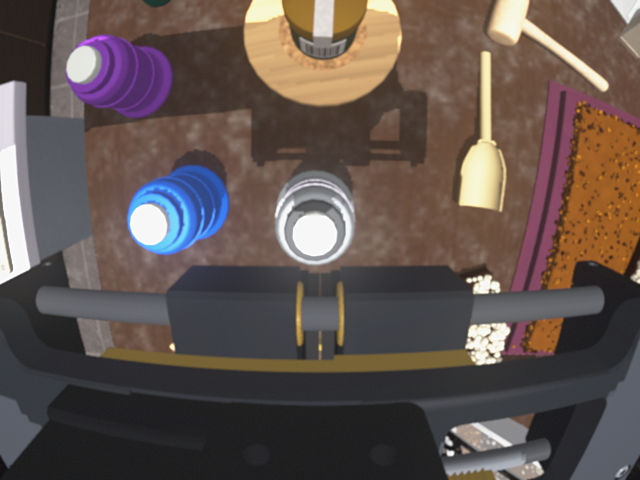

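View pics/scene9.png

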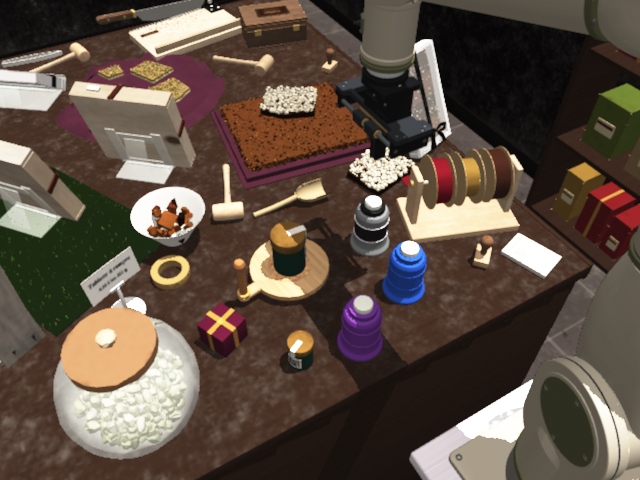

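```bash
python3 - <<'E'
from h import *
import meas
crop(cv2.imread('pics/wrist9.png'),270,0,110,75,7,'pics/w9c.png')
s=get_calibration('scene')
for n in (0,6,9):
    I=cv2.imread(f'pics/scene{n}.png'); m,cc,a=meas.comp(I.min(2)>170,(374,202)); print(n,'key',cc.round(2),a)
E
```

```text
0 key [373.09 201.07] 172
6 key [373.09 201.07] 172
9 key [373.31 200.96] 166
```

View pics/w9c.png

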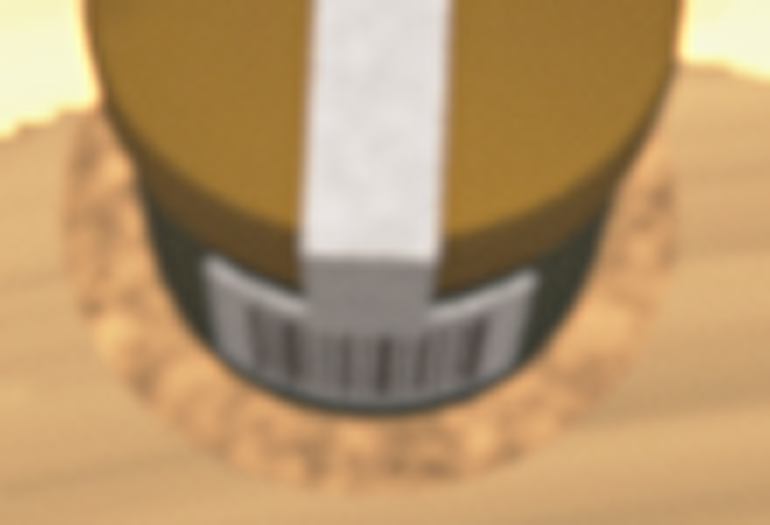

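The label still faces the scanner, with the seal and bars centred. The key is back up (scene pixel (373,201), as at the start) and the gripper is clear. Handing in.

```bash
python3 -c "
from bench import *
s=read_state();print(s['time'],s['ft_force'],s['joint_vel']);print(close_job())"
```

```text
14.65 [-0.54791322 -0.08064221  0.06282254] [ 5.28779299e-04  1.53714431e-02 -9.28622980e-04  2.20498563e-02
  1.77896164e-04  1.03240701e-04 -9.12752758e-05]
the job is handed in; nothing more can be done
None
```

I turned the turntable about 112° clockwise by its post until the tin's label faced the grey scanner. Then I let go of the post, pressed the scanner's key, released it, and handed the job in at 14.65 s with the gripper clear of everything.

- **Label direction:** the wrist camera, from above the scanner, put the label at −92.6° and the seal at −92.5°, against a target of −92.5°. The scene and top views read about −91 to −92° against targets of −92 to −93°, so they differ by up to about 1.5°. My last top-view seal reading was unusable because the arm's shadow covered it.
- **Key press:** the force rose from 2 to 16.7 N over the last 2 mm, well above the 4 N for full travel. The fingers stopped 5.3 mm below the estimated key top, which agrees with 6 mm within the camera error. I judged it fully down from the force and did not see the travel directly. Afterwards the key was back at its starting pixel.
- **Tin and other things:** the tin stayed in the middle of the turntable and I saw no sign of the gripper touching it. The bystanders look unmoved in the last pictures.
- **Gripping the post:** the jaws stopped at 21.6 mm, wider than the 17 mm post, and I did not find out why. It still drove the post cleanly, with up to about 8 N of sideways force.
- **One slip:** I started a badly formed move command and killed it at once. The pose and clock showed it had moved nothing.

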